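Stand the air bottle up in its bench rack

TASK

On the electronics desk, bring the lying blue compressed-air bottle to its bench rack and lay it with its flat foot in the bay, butted against the back wall. Keeping the foot down on the desk at that wall, raise the orange ball end until the bottle stands upright against the wall (do not lift the bottle upright through the air), then slide the yellow gate bar fully across in front of it, let go, and leave the other things on the desk where they are.

Things in the scene. Friction and masses are not known exactly. Their poses are not given: they have to be found in the camera images.
- bottle: Blue air bottle, 169 mm long, 0.34 to 0.55 kg, at first lying (axis 25 mm over the desk); rolls easily. Along own x from the flat foot: 50 mm diameter to 105 mm, shoulder to 124, brass neck 20 mm thick, orange ball cap. Origin on the axis, 70 mm from the foot, near the centre of mass; own +x points from foot to ball (up when standing).
- bottle_foot (a point): Centre of the bottle's flat foot (50 mm in diameter), on its axis: origin - 70 mm along own x.
- bottle_ball (a point): Centre of the orange ball cap (38 mm in diameter), on the bottle's axis, 150 mm from the foot (origin + 80 mm along own x); 25 mm over the desk when the bottle lies, 150 mm when it stands. Pinched here, the bottle turns easily between the finger pads.
- rack: Aluminium rack fixed to the desk. Origin on the desk at the bottom middle of the back wall's front face; z up, -x out of the open bay. Wall 12 thick, 80 wide, 110 mm high; foot plate 6 high behind it to x = 50. Outside the +y cheek: plate 6 mm high, x -72 to -32, y 40 to 110, with a guide post 60 mm high at (-62, 104). Bottle lying butted: foot centre at (0, 0, 25), ball towards -x.
- bay_mouth (a point): Middle of the bay's open mouth, at rack (-72, 0, 25) mm. Two cheeks 10 mm thick and 75 mm high run from the wall to this mouth; their inner faces are at rack y = -30 and 30 (bay 60 mm wide, 72 mm deep). The bay has no floor: the bottle rests on the desk.
- rack_home (a point): On the desk at rack (-25, 0, 0) mm: where the foot centre of the bottle is when it stands home, its side touching the back wall.
- gate (a joint): Yellow gate bar (12 x 12 mm, 112 long along rack y, at rack x = -62, 45 to 57 mm high), sliding along rack y. Value in m: 0 fully open (bar out beyond the +y cheek), 0.085 fully closed (across the mouth of the bay, 6 mm in front of a bottle standing home); grows as the bar moves to rack -y. Starts at 0 to 0.02, stays where left, takes about 2 N.
- gate_handle (a point): Point to pinch on the gate's handle, an upright black round post 16 mm in diameter on the outer (+y) end of the bar, 57 to 101 mm over the desk. This point lies on its axis 85 mm over the desk, at rack x = -62, y = 153 mm minus the joint value (68 when closed).
- mouse: Black computer mouse 105 x 62 x 34 mm, loose bystander. Origin at the centre of its underside.
- parts_box: Shut, whitish clear plastic box of parts with a blue catch, 89 x 154 x 42 mm, loose bystander. Origin at the centre of its underside.
- robot_car: Small four-wheeled robot car, black deck and yellow motor, 118 x 100 x 56 mm, loose bystander. Origin on the desk under its centre.
Mind the look-alikes: they are no part of the job. What is meant by the bottle is not brown or red, and is the larger of those in its own colour.

How it is judged:
By the outcome, as a careful person would: the job done as asked, in the order asked, and still so for the second after the job is handed in, with the robot touching nothing.
It also fails if it takes over 64 s, if anything falls off the work surface, if the arm or the gripper's body presses on something with over 40 N, if the wrist force passes 120 N, or if a joint passes its speed limit or range.

ROBOT

A 7-joint arm with a two-finger parallel gripper is mounted at the origin on the work surface. World frame = base frame: x ahead of the robot, y to its left, z up, the work surface at z = 0. Lengths are in m, angles in rad, forces in N, time in s.
With the tool pointing down it reaches from about 0.425 to 0.875 m from the base axis. Payload 4.7 kg.
Tool frame: the origin (TCP) lies midway between the tips of the shut fingers; the grasp point (between the pads) lies 19 mm behind it (ctrl.grip_point_offset is the distance from the TCP to the grasp point, in m); z points along the fingers, y is the line along which they close (so a half turn about z gives the same grasp; the last joint's range is limited). The gripper opens to 87 mm and grips with 3 to 60 N. Pads are 19 mm wide; open, the fingers measure 117 mm over their backs; the gripper's body (75 mm by 190 mm) begins 51 mm behind the grasp point.
Start: joints at [1.139, 0.321, -0.07, 1.45, 0.023, 1.371, -0.057], TCP at [0.28, -0.587, 0.223] pointing down, gripper open.
Joint ranges: [-2.86, 2.86], [-0.3, 2.09], [-1.38, 1.24], [0.06, 2.45], [-1.56, 4.7], [0.09, 2.05], [-2.69, 2.69]. Speed limits (rad/s): [2.57, 2.57, 3.14, 3.14, 3.14, 3.14, 3.14].

INTERFACE

Orientations are given as a rotation vector (axis times angle).
In Python, from bench import ctrl gives the robot as it stands.
- The arm moves only by the tool move_arm, never from a script. Its argument "increments" is text: rows parted by semicolons, each of 7 numbers parted by spaces: the shift along the world's x, y, z in mm, then the turn, a rotation vector about the world's x, y, z in degrees, then the closure in counts, from 0 (fully open) to 255 (shut). A call has exactly 8 rows; each row shifts and turns the commanded pose from where the row before left it; what a row does not reach is not made up. A row lasts 1/12 s, in which the tool goes at most 41.7 mm and 7.16 degrees, less where a joint would pass 70% of its speed; a pose out of reach is approached as far as the arm can. A call with a gripper value outside its range is refused whole. The fingers move at their own pace and stop on an object; "grip_force" is the grip in N (left out, the last holds). Time passes only in rows, so rows that do not move let the fingers close, or fill a call up. It gives the time, the measured TCP pose, the force, the opening and the grip force at its end, in the units of the state.
- ctrl.get_state(): the state, without advancing time (a new reading comes with each control period).
- ctrl.get_image(name): name is "scene" or "top"; returns a dict with "frame" (480x640x3 uint8, red, green, blue), "depth" (480x640 float32, m along the optical axis (not along the pixel's ray), 0 where there is no reading), "fx", "fy", "cx", "cy" (pixels), "position" and "orientation" of the camera in the world. Camera axes: x right, y down, z forward; pixel columns grow to the right and rows downward; lengths in m; the calibration is good to about 2 mm. A picture is of the moment at which its call begins.
- ctrl.close_job(): hands the job in; it is judged then, once.
Trained networks look in a picture, given as the dict that the camera call returned (one of the last four; its "shot" number tells which), for a name from the list of things; names that differ only in an ending like _2 or _b are one class to them, and where a whole thing is asked for, a point or a joint stands for the part that bears it (a point fixed in the world has none). Each returns a list of dicts, best first, with "score" (0 to 1); they miss things now and then, are a little off and sometimes report something else, mostly with a low value. They report only what shows in the picture. A call takes as long as a camera call. They do not tell look-alikes from the thing itself.
- ctrl.find_in(target, picture): "centre" ([x, y, z] in m, in world coordinates, good to about 4 mm: the middle of the surface that is visible of it).
- ctrl.silhouettes(target, picture): "region" (480x640 bool, what is visible of it).
The state is a dict: "time": time; "joint_positions": joint angles; "qd": joint speeds; "joint_torque": joint torques, N m; "position": TCP position; "tool_rot": TCP orientation; "ft_force": force on the tool from outside, world axes, zero at the start; "torque": the same for the moment, N m; "grip_width": opening from 0.0 (shut) to 1.0 (fully open); "grip_force": force on a finger pad.
Only numpy, scipy, OpenCV 4.12 (cv2) and the standard library are available. Lean on these libraries where they do the work, as an engineer would, in place of code of your own. Each camera call takes 0.05 s, during which the arm holds its last target. There are 200 camera calls.

## Working session

There is one attempt and no reset: what is moved stays moved. The work goes in short steps, Python scripts to look and compute and a tool call to move; the robot and the scene stay as the last step left them, time stands still between calls to the robot, and variables do not carry over. Pictures are saved under pics/ and viewed, at most 10 in all, crops included, and the job is handed in when it is done.

Besides the shell and the picture viewer there is one more tool, called after ">>>" by a JSON object that holds its "fn" and its "kwargs", one argument or row to a line. move_arm: Moves the arm, as the interface text tells. Its arguments: {"type":"object","properties":{"increments":{"type":"string"},"grip_force":{"type":"number"}},"required":["increments"]}

```bash
mkdir -p pics
cat > h.py <<'E'
from bench import ctrl
import numpy as np, cv2
from scipy.spatial.transform import Rotation as R
def shot(n,save=None):
    p=ctrl.get_image(n)
    if save: cv2.imwrite('pics/'+save+'.png',cv2.cvtColor(p['frame'],cv2.COLOR_RGB2BGR))
    return p
def rot(o):
    o=np.array(o,float)
    return o if o.shape==(3,3) else (R.from_rotvec(o).as_matrix() if o.size==3 else R.from_quat(o).as_matrix())
def cloud(p):
    d=p['depth'];v,u=np.indices(d.shape)
    c=np.stack([(u-p['cx'])/p['fx']*d,(v-p['cy'])/p['fy']*d,d],-1)
    w=c@rot(p['orientation']).T+np.array(p['position']); w[d==0]=np.nan
    return w
E
python3 - <<'E'
from h import *
s=ctrl.get_state(); print(s)
for n in('scene','top'):
    p=shot(n,n+'0'); print(n,p['position'],p['orientation'],p['fx'])
    for t in('bottle','bottle_ball','rack','gate','gate_handle','mouse','parts_box','robot_car'):
        print(t,[(np.round(x['centre'],3).tolist(),round(x['score'],2)) for x in ctrl.find_in(t,p)])
E
```

```text
{'time': 0.0, 'joint_positions': array([ 1.1390822 ,  0.32176582, -0.07012535,  1.45170109,  0.02259395,
        1.37081132, -0.0568839 ]), 'qd': array([-0.00049827, -0.00025582,  0.00044734,  0.00045463, -0.00057772,
       -0.00016756, -0.00187779]), 'joint_torque': array([-4.82697978e-04, -4.91293001e+01, -4.04104041e-01, -3.12528241e+01,
       -6.39620307e-02,  4.38182498e-02,  1.82940507e-04]), 'position': array([ 0.28000774, -0.58596329,  0.22148588]), 'tool_rot': array([-3.06205118e+00, -6.94223078e-01,  7.84798214e-04]), 'ft_force': array([ 1.56045054, -0.00931503, -1.12853485]), 'torque': array([ 0.0017089 , -0.02978142,  0.0275974 ]), 'grip_force': 0.0, 'grip_width': 0.9992808772938634}
scene [ 0.88617383 -0.6173563   1.10654542] [-2.51801338 -0.65009321  0.20080793] 525.5492039712743
bottle [([0.373, -0.225, 0.026], 0.94), ([0.529, -0.305, 0.041], 0.88), ([0.336, -0.433, 0.044], 0.69), ([0.496, -0.501, 0.034], 0.61)]
bottle_ball [([0.532, -0.306, 0.039], 0.95), ([0.492, -0.497, 0.03], 0.86), ([0.334, -0.437, 0.043], 0.63), ([0.369, -0.224, 0.025], 0.61)]
rack [([0.634, 0.
[... 165 characters left out ...]
52)]
parts_box [([0.402, 0.37, 0.041], 0.82)]
robot_car [([0.751, -0.244, 0.038], 0.62)]
top [ 0.45308114 -0.03958325  1.08696918] [-2.1975539   2.14216334 -0.12120243] 435.01393957002267
bottle [([0.526, -0.291, 0.043], 0.92), ([0.368, -0.214, 0.034], 0.87), ([0.326, -0.427, 0.049], 0.83), ([0.486, -0.495, 0.024], 0.8)]
bottle_ball [([0.367, -0.214, 0.032], 0.92), ([0.526, -0.3, 0.042], 0.87), ([0.489, -0.491, 0.024], 0.67)]
rack [([0.634, 0.055, 0.053], 0.64)]
gate [([0.526, 0.055, 0.06], 0.49), ([0.396, 0.388, 0.04], 0.26)]
gate_handle []
mouse [([0.753, 0.302, 0.033], 0.72)]
parts_box [([0.394, 0.384, 0.043], 0.93)]
robot_car [([0.744, -0.234, 0.038], 0.6), ([0.525, 0.056, 0.058], 0.32)]
```

```bash
ls; ls pics
```

```text
h.py
pics
scene0.png
top0.png
```

View pics/scene0.png

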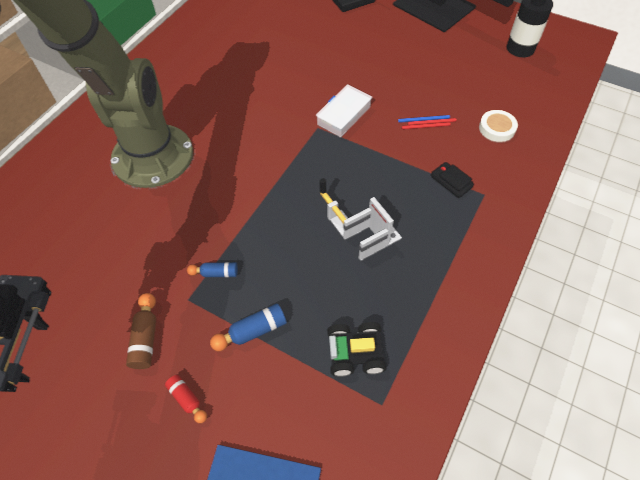

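View pics/top0.png

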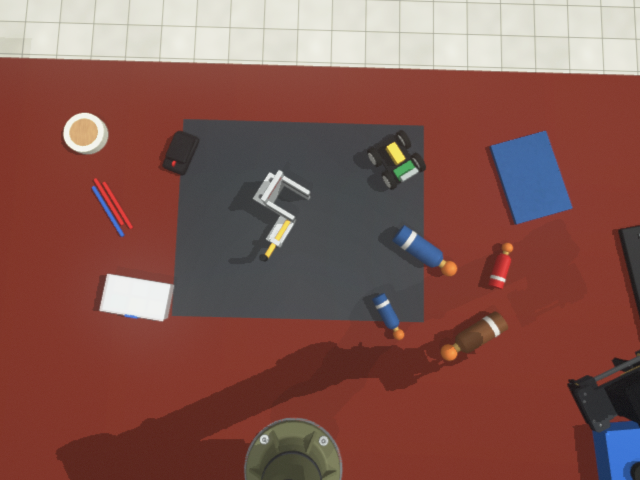

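The scene shows the large blue bottle at scene px (252,326), with its ball at (219,342). The rack is at (365,228) with the gate handle at (323,186), and the small blue, brown and red bottles are decoys. The top view agrees: the bottle foot is at (405,238), the ball at (449,268), and the bay opens to the lower right.

```bash
cat > meas.py <<'E'
from h import *
def rect(P,lo,hi,name):
    q=P[(P[:,2]>lo)&(P[:,2]<hi)]
    if len(q)<6: print(name,len(q)); return
    (c,s,a)=cv2.minAreaRect((q[:,:2]*1000).astype(np.float32)); m=np.median(q,0)
    print(name,len(q),'c',np.round(c,1),'size',np.round(s,1),'ang',round(a,1),'zmed',round(m[2]*1000,1))
for n in('scene','top'):
    p=shot(n); W=cloud(p); F=p['frame'].astype(int); X=W.reshape(-1,3); C=F.reshape(-1,3)
    near=lambda c,r:np.hypot(X[:,0]-c[0],X[:,1]-c[1])<r
    b=near((.53,-.3),.12)
    bl=b&(C[:,2]>C[:,0]+30)&(X[:,2]>.012); org=b&(C[:,0]>150)&(C[:,1]>60)&(C[:,2]<90)&(X[:,2]>.012)
    ax=b&(X[:,2]>.012)
    print(n,'blue',bl.sum(),'orange',org.sum(),np.round(X[org].mean(0),4),'ztop',np.percentile(X[bl,2],98))
    rect(X[ax],.012,.08,'bottle'); rect(X[ax],.04,.08,'bottle ridge'); rect(X[org],.0,.08,'ball')
    r=near((.62,.04),.13)
    rect(X[r],.102,.118,'wall'); rect(X[r],.070,.079,'cheeks'); 
    y=r&(C[:,0]>150)&(C[:,1]>110)&(C[:,2]<90); rect(X[y],.03,.08,'gatebar')
    k=near((.49,.08),.1)&(C.max(1)<60); rect(X[k],.06,.12,'handle'); rect(X[k],.095,.12,'handletop')
    g=X[r]; g=g[g[:,2]>.012]; np.save(n+'_rack.npy',g)
E
python3 meas.py
```

```text
scene blue 1105 orange 200 [ 0.4851 -0.3677  0.0363] ztop 0.0527814450399734
bottle 1551 c [ 518.5 -311.1] size [168.4  51.2] ang 56.5 zmed 43.8
bottle ridge 1004 c [ 521.2 -310.1] size [163.6  45.2] ang 57.5 zmed 47.1
ball 200 c [ 483.4 -367.2] size [36.8 33.1] ang 39.2 zmed 37.4
wall 201 c [596.5  73.3] size [ 38.  199.2] ang 81.2 zmed 110.0
cheeks 313 c [593.   58.6] size [ 83.7 188.3] ang 60.8 zmed 75.2
gatebar 13 c [539.   52.9] size [12.6 91.1] ang 59.7 zmed 55.1
handle 87 c [494.   77.7] size [15.3 14.8] ang 35.4 zmed 89.2
handletop 32 c [493.2  77.6] size [13.4 16.1] ang 4.6 zmed 102.8
top blue 866 orange 167 [ 0.4853 -0.3613  0.0382] ztop 0.05205379752011603
bottle 1236 c [ 522.  -307.4] size [166.9  50.2] ang 56.0 zmed 43.9
bottle ridge 829 c [ 523.3 -304.9] size [161.   41.7] ang 56.3 zmed 46.8
ball 167 c [ 486.7 -361.5] size [37.  32.7] ang 47.6 zmed 38.4
wall 201 c [599.2  76.5] size [ 35.3 200.3] ang 80.5 zmed 109.5
cheeks 281 c [641.7  33.8] size [79.6 79.8] ang 60.4 zmed 74.7
gatebar 37 c [545.1  54.4] size [11.9 99.8] ang 60.5 zmed 56.6
handle 39 c [496.3  80.9] size [12.5 13.8] ang 87.2 zmed 100.0
handletop 32 c [496.4  81.3] size [11.9 13.8] ang 88.6 zmed 100.8
```

```bash
cat > rk.py <<'E'
import numpy as np,cv2
def rack(n):
    g=np.load(n+'_rack.npy')
    w=g[(g[:,2]>.104)&(g[:,2]<.116)]; w=w[np.hypot(w[:,0]-.65,w[:,1]-.06)<.07]
    c,s,a=cv2.minAreaRect((w[:,:2]*1000).astype(np.float32)); 
    print(n,'wall',len(w),np.round(c,1),np.round(s,1),round(a,1),'med',np.round(w.mean(0)*1000,1))
    ch=g[(g[:,2]>.070)&(g[:,2]<.079)]; ch=ch[np.hypot(ch[:,0]-.64,ch[:,1]-.035)<.085]
    for yaw in (60,59.5,60.5,58.5):
        t=np.radians(yaw);ex=np.array([np.cos(t),np.sin(t)]);ey=np.array([-ex[1],ex[0]])
        q=1000*ch[:,:2]@np.stack([ex,ey],1); wq=1000*w[:,:2]@np.stack([ex,ey],1)
        m=np.median(wq[:,1]); 
        f=lambda v:np.round(np.percentile(v,[1,50,99]),1)
        q2=q[q[:,0]<f(wq[:,0])[0]-5]
        print(yaw,'wall x',f(wq[:,0]),'y',f(wq[:,1]))
        for sel in (q2[q2[:,1]>m],q2[q2[:,1]<m]): print('   cheek',len(sel),'x',f(sel[:,0]),'y',f(sel[:,1]),'slope deg',round(np.degrees(np.polyfit(sel[:,0],sel[:,1],1)[0]),2))
for n in('scene','top'): rack(n)
E
python3 rk.py
```

```text
scene wall 179 [656.9  64.1] [14.5 82.4] 61.7 med [657.4  62.7 110. ]
60 wall x [377.4 382.4 390.7] y [-576.4 -538.2 -498. ]
   cheek 111 x [306.9 340.2 370.8] y [-508.1 -503.6 -496.5] slope deg -0.89
   cheek 122 x [307.2 339.5 371.5] y [-578.3 -573.2 -566.8] slope deg 0.7
59.5 wall x [382.  386.9 395.4] y [-573.1 -534.9 -494.6]
   cheek 111 x [311.3 344.6 375.2] y [-505.1 -500.6 -493.8] slope deg -0.4
   cheek 122 x [312.2 344.5 376.5] y [-575.5 -570.4 -563.6] slope deg 1.19
60.5 wall x [372.6 377.6 385.8] y [-579.8 -541.5 -501.3]
   cheek 110 x [302.5 335.7 365.3] y [-511.1 -506.5 -499.3] slope deg -1.27
   cheek 122 x [302.2 334.4 366.5] y [-581.2 -576.2 -569.8] slope deg 0.22
58.5 wall x [390.8 396.2 404.8] y [-566.2 -528.  -487.8]
   cheek 111 x [319.9 353.3 383.9] y [-499.1 -494.4 -487.9] slope deg 0.57
   cheek 119 x [322.1 353.1 384.8] y [-569.8 -564.2 -557.2] slope deg 2.17
top wall 190 [660.8  66.8] [12.7 79.5] 60.2 med [660.5  66.3 109.7]
60 wall x [382.  387.6 394.1] y [-577.7 -538.8 -500.2]
   cheek 121 x [310.7 344.2 376.3] y [-509.1 -503.8 -499. ] slope deg 0.22
   cheek 118 x [311.  343.2 376.4] y [-578.7 -573.5 -568.9] slope deg 0.31
59.5 wall x [386.7 392.4 398.9] y [-574.3 -535.4 -496.8]
   cheek 121 x [315.1 348.5 380.7] y [-506.2 -500.9 -495.7] slope deg 0.71
   cheek 117 x [315.9 348.1 380.6] y [-575.8 -570.6 -565.8] slope deg 0.7
60.5 wall x [377.3 382.9 389.3] y [-581.  -542.2 -503.6]
   cheek 120 x [306.3 339.5 371.8] y [-512.1 -506.9 -502.1] slope deg -0.25
   cheek 118 x [306.  338.2 371.4] y [-581.8 -576.5 -571.8] slope deg -0.18
58.5 wall x [395.6 401.8 408.3] y [-567.4 -528.4 -489.9]
   cheek 121 x [323.7 357.2 389.4] y [-500.2 -494.6 -489.2] slope deg 1.69
   cheek 115 x [325.8 357.6 390. ] y [-569.9 -564.5 -559.1] slope deg 1.95
```

>>> {"fn": "move_arm", "kwargs": {
  "increments": "27 31 -5 0 0 3.85 0;27 31 -5 0 0 3.85 0;27 31 -5 0 0 3.85 0;27 31 -5 0 0 3.85 0;27 31 -5 0 0 3.85 0;27 31 -5 0 0 3.85 0;27 31 -5 0 0 3.85 0;27 31 -5 0 0 3.85 0"
}}

```text
time: 1.67
position: [0.4973, -0.3369, 0.1827]
tool_rot: [2.766, 1.487, 0.0]
ft_force: [0.3, -1.6, -0.4]
grip_width: 0.999
grip_force: 0.0
```

```bash
cat > st.py <<'E'
from h import *
s=ctrl.get_state(); M=rot(s['tool_rot']); y=M[:,1]; z=M[:,2]
print('t',round(s['time'],2),'tcp',np.round(s['position']*1000,1),'ty yaw',round(np.degrees(np.arctan2(y[1],y[0])),2),'tz',np.round(z,3),'F',np.round(s['ft_force'],1),'w',round(s['grip_width']*87,1),'gf',round(s['grip_force'],1))
print('q',np.round(s['joint_positions'],2))
E
python3 st.py
```

```text
t 1.67 tcp [ 497.3 -336.9  182.7] ty yaw -33.48 tz [ 0.001 -0.001 -1.   ] F [ 0.3 -1.6 -0.4] w 86.9 gf 0.0
q [ 0.82  0.26 -0.32  1.63  0.08  1.27 -0.1 ]
```

>>> {"fn": "move_arm", "kwargs": {
  "increments": "10 11 -20 0 0 0 0;9 10 -30 0 0 0 0;0 0 -35 0 0 0 0;0 0 -35 0 0 0 0;0 0 -30 0 0 0 0;0 0 -18 0 0 0 0;0 0 0 0 0 0 0;0 0 0 0 0 0 0"
}}

```text
time: 2.33
position: [0.5147, -0.3172, 0.014]
tool_rot: [-2.768, -1.482, 0.001]
ft_force: [0.7, -0.9, 0.2]
grip_width: 1.001
grip_force: 0.0
```

```bash
python3 st.py
```

```text
t 2.33 tcp [ 514.7 -317.2   14. ] ty yaw -33.66 tz [-0.002  0.001 -1.   ] F [ 0.7 -0.9  0.2] w 87.1 gf 0.0
q [ 0.77  0.43 -0.31  1.77  0.16  0.97 -0.2 ]
```

>>> {"fn": "move_arm", "kwargs": {
  "increments": "0 0 0 0 0 0 255;0 0 0 0 0 0 255;0 0 0 0 0 0 255;0 0 0 0 0 0 255;0 0 0 0 0 0 255;0 0 0 0 0 0 255;0 0 0 0 0 0 255;0 0 0 0 0 0 255",
  "grip_force": 30
}}

```text
time: 3.0
position: [0.5153, -0.3175, 0.0149]
tool_rot: [2.769, 1.483, 0.0]
ft_force: [-0.8, -0.9, 2.1]
grip_width: 0.565
grip_force: 30.0
```

```bash
python3 st.py
```

```text
t 3.0 tcp [ 515.3 -317.5   14.9] ty yaw -33.66 tz [ 0. -0. -1.] F [-0.8 -0.9  2.1] w 49.1 gf 30.0
q [ 0.77  0.43 -0.31  1.77  0.16  0.97 -0.2 ]
```

>>> {"fn": "move_arm", "kwargs": {
  "increments": "0 0 4 0 0 0 255;0 0 6 0 0 0.5 255;7 31 0 0 0 0.5 255;8 36 0 0 0 0.6 255;9 38 0 0 0 0.6 255;9 38 0 0 0 0.6 255;9 38 0 0 0 0.6 255;7 36 0 0 0 0.5 255"
}}

```text
time: 3.67
position: [0.564, -0.0981, 0.0244]
tool_rot: [-2.716, -1.578, 0.001]
ft_force: [1.5, 0.2, -6.4]
grip_width: 0.566
grip_force: 30.0
```

```bash
python3 st.py
cat > meas2.py <<'E'
from h import *
import sys
O=np.array([656.2,60.0]); t=np.radians(60.2); ex=np.array([np.cos(t),np.sin(t)]); ey=np.array([-ex[1],ex[0]])
for n in('scene','top'):
    p=shot(n,(sys.argv[1]+n) if len(sys.argv)>1 else None); W=cloud(p)*1000; F=p['frame'].astype(int); X=W.reshape(-1,3); C=F.reshape(-1,3)
    r=np.c_[(X[:,:2]-O)@ex,(X[:,:2]-O)@ey,X[:,2]]
    b=(abs(r[:,1])<90)&(r[:,0]>-330)&(r[:,0]<30)&(X[:,2]>8)
    f=lambda m:(m.sum(),np.round(np.percentile(r[m],[2,50,98],axis=0),1).tolist()) if m.sum()>5 else m.sum()
    bl=b&(C[:,2]>C[:,0]+30)&(C[:,2]>C[:,1]+20)
    print(n,'blue',f(bl)); 
    if bl.sum()>20:
        l=r[bl]; print('  yaw err deg',np.round(np.degrees(np.arctan(np.polyfit(l[:,0],l[:,1],1)[0])),1), 'pitch', np.round(np.degrees(np.arctan(np.polyfit(l[:,0],l[:,2],1)[0])),1))
    print('  orange',f(b&(C[:,0]>150)&(C[:,1]>60)&(C[:,1]<C[:,0]*.65)&(C[:,2]<90)))
s=ctrl.get_state()['position']*1000; print('tcp rack',np.round([(s[:2]-O)@ex,(s[:2]-O)@ey,s[2]],1))
E
python3 meas2.py carry
```

```text
t 3.67 tcp [564.  -98.1  24.4] ty yaw -29.67 tz [-0.001  0.    -1.   ] F [ 1.5  0.2 -6.4] w 49.3 gf 30.0
q [ 0.49  0.37 -0.42  1.84  0.18  0.97 -0.53]
scene blue (np.int64(342), [[-221.3, -29.0, 31.5], [-113.1, -2.7, 56.1], [-92.6, 18.0, 119.5]])
  yaw err deg -0.4 pitch -5.6
  orange (np.int64(175), [[-258.8, -14.6, 32.5], [-243.1, -3.5, 48.1], [-227.1, 13.9, 57.5]])
top blue (np.int64(233), [[-123.8, -15.3, 43.9], [-92.3, 10.7, 56.5], [-78.1, 29.6, 62.5]])
  yaw err deg -18.5 pitch -26.9
  orange 0
tcp rack [-175.2    4.5   24.7]
```

```bash
python3 st.py
```

```text
t 3.77 tcp [565.2 -89.8  24.7] ty yaw -29.04 tz [ 0.001  0.006 -1.   ] F [-0.9  1.  -4.5] w 49.1 gf 30.0
q [ 0.48  0.37 -0.43  1.84  0.18  0.97 -0.53]
```

View pics/carryscene.png

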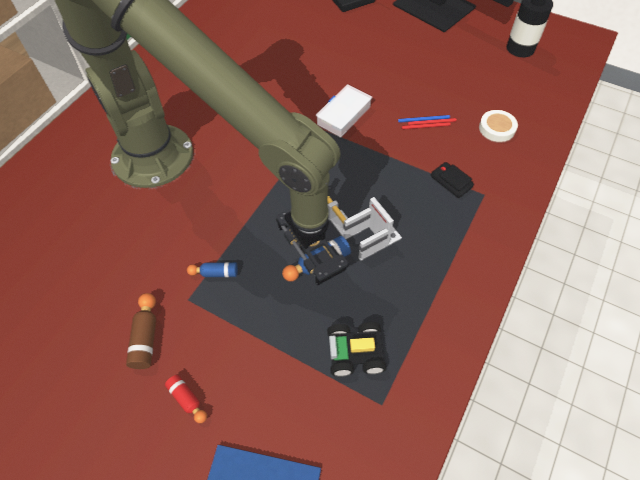

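The picture shows the bottle held level, its ball at px (290,272) and its foot just outside the bay. The arm is overshooting a little, so I'll let it settle.

>>> {"fn": "move_arm", "kwargs": {
  "increments": "0 0 0 0 0 0 255;0 0 0 0 0 0 255;0 0 0 0 0 0 255;0 0 0 0 0 0 255;0 0 0 0 0 0 255;0 0 0 0 0 0 255;0 0 0 0 0 0 255;0 0 0 0 0 0 255"
}}

```text
time: 4.43
position: [0.5642, -0.1008, 0.0246]
tool_rot: [2.718, 1.576, 0.0]
ft_force: [0.2, 0.2, -6.1]
grip_width: 0.564
grip_force: 30.0
```

```bash
python3 st.py;python3 meas2.py
```

```text
t 4.43 tcp [ 564.2 -100.8   24.6] ty yaw -29.78 tz [ 0. -0. -1.] F [ 0.2  0.2 -6.1] w 49.1 gf 30.0
q [ 0.49  0.37 -0.42  1.84  0.18  0.97 -0.53]
scene blue (np.int64(337), [[-223.2, -31.0, 30.7], [-114.7, -2.7, 55.9], [-95.2, 17.7, 112.1]])
  yaw err deg -1.3 pitch -3.6
  orange (np.int64(177), [[-261.4, -16.0, 33.0], [-245.4, -3.9, 48.4], [-229.6, 12.1, 56.5]])
top blue (np.int64(234), [[-137.2, -21.8, 41.6], [-105.1, 4.8, 55.7], [-90.9, 22.7, 60.6]])
  yaw err deg -16.4 pitch -24.8
  orange 0
tcp rack [-185.1   -0.    24.6]
```

>>> {"fn": "move_arm", "kwargs": {
  "increments": "5 8.7 0 0 0 0 255;7 12.2 0 0 0 0 255;8 13.9 0 0 0 0 255;8 13.9 0 0 0 0 255;6.8 11.8 0 0 0 0 255;4 7 0 0 0 0 255;0 0 -4 0 0 0 255;0 0 -5 0 0 0 255"
}}

```text
time: 5.2
position: [0.6034, -0.0327, 0.0155]
tool_rot: [2.716, 1.578, 0.0]
ft_force: [0.6, -0.7, -4.4]
grip_width: 0.563
grip_force: 30.0
```

>>> {"fn": "move_arm", "kwargs": {
  "increments": "0 0 0 0 0 0 255;0 0 0 0 0 0 255;1.5 2.6 -1 0 0 0 255;1.5 2.6 0 0 0 0 255;1.5 2.6 0 0 0 0 255;1 1.7 0 0 0 0 255;0 0 0 0 0 0 255;0 0 0 0 0 0 255"
}}

```text
time: 5.87
position: [0.6092, -0.0229, 0.0148]
tool_rot: [2.717, 1.577, 0.002]
ft_force: [0.5, -0.5, -1.9]
grip_width: 0.566
grip_force: 30.0
```

```bash
python3 st.py;python3 meas2.py
```

```text
t 5.87 tcp [609.2 -22.9  14.8] ty yaw -29.73 tz [ 0.001  0.001 -1.   ] F [ 0.5 -0.5 -1.9] w 49.2 gf 30.0
q [ 0.35  0.45 -0.44  1.75  0.22  0.98 -0.69]
scene blue (np.int64(293), [[-133.5, -30.2, 22.1], [-77.8, 1.7, 47.7], [-4.8, 17.0, 107.2]])
  yaw err deg 3.3 pitch 0.9
  orange (np.int64(166), [[-172.1, -16.6, 23.9], [-157.1, -3.6, 37.7], [-140.0, 12.9, 48.6]])
top blue (np.int64(65), [[-56.1, -1.2, 33.8], [-9.2, 14.5, 45.0], [-1.1, 37.8, 306.1]])
  yaw err deg -28.5 pitch -77.7
  orange 0
tcp rack [-95.3  -0.4  14.8]
```

>>> {"fn": "move_arm", "kwargs": {
  "increments": "0.5 0.87 0 0 0 0 255;0.5 0.87 0 0 0 0 255;0.5 0.87 0 0 0 0 255;0.5 0.87 0 0 0 0 255;0.5 0.87 0 0 0 0 255;0.5 0.87 0 0 0 0 255;0 0 0 0 0 0 255;0 0 0 0 0 0 255"
}}

```text
time: 6.63
position: [0.6105, -0.0208, 0.0148]
tool_rot: [2.717, 1.574, -0.006]
ft_force: [-5.2, -5.2, 5.3]
grip_width: 0.568
grip_force: 30.0
```

```bash
python3 st.py
```

```text
t 6.63 tcp [610.5 -20.8  14.8] ty yaw -29.82 tz [-0.003 -0.003 -1.   ] F [-5.2 -5.2  5.3] w 49.5 gf 30.0
q [ 0.34  0.46 -0.43  1.75  0.23  0.99 -0.7 ]
```

>>> {"fn": "move_arm", "kwargs": {
  "increments": "-1.5 -2.6 0 0 0 0 255;0 0 0 0 0 0 100;0 0 0 0 0 0 0;0 0 0 0 0 0 0;0 0 0 0 0 0 0;0 0 0 0 0 0 0;0 0 0 0 0 0 0;0 0 0 0 0 0 0"
}}

```text
time: 7.3
position: [0.6101, -0.0207, 0.0145]
tool_rot: [-2.717, -1.577, -0.0]
ft_force: [-0.1, -0.0, -0.1]
grip_width: 0.956
grip_force: 0.0
```

>>> {"fn": "move_arm", "kwargs": {
  "increments": "-4 -6.8 0 0 0 0 0;-6 -10.3 -2 0 0 0 0;-7 -12 -2 0 0 0 0;-6 -10.3 -2 0 0 0 0;-4 -6.8 -2 0 0 0 0;-2 -3.5 0 0 0 0 0;0 0 0 0 0 0 0;0 0 0 0 0 0 0"
}}

```text
time: 7.97
position: [0.5812, -0.0707, 0.0068]
tool_rot: [2.718, 1.576, 0.001]
ft_force: [0.2, 0.5, 0.0]
grip_width: 1.001
grip_force: 0.0
```

```bash
python3 st.py;python3 meas2.py lay
```

```text
t 7.97 tcp [581.2 -70.7   6.8] ty yaw -29.78 tz [ 0.001  0.    -1.   ] F [0.2 0.5 0. ] w 87.1 gf 0.0
q [ 0.43  0.42 -0.43  1.82  0.21  0.95 -0.6 ]
scene blue (np.int64(549), [[-123.5, -27.2, 30.4], [-70.1, -3.9, 47.7], [-3.6, 16.9, 72.3]])
  yaw err deg 2.9 pitch 1.9
  orange (np.int64(55), [[-183.9, -47.4, 27.1], [-157.7, -3.3, 40.4], [-11.3, 7.4, 113.6]])
top blue (np.int64(562), [[-92.2, -21.8, 33.1], [-49.6, 3.9, 46.4], [-0.6, 22.2, 52.1]])
  yaw err deg -6.7 pitch -5.3
  orange 0
tcp rack [-149.7    0.3    6.8]
```

View pics/layscene.png

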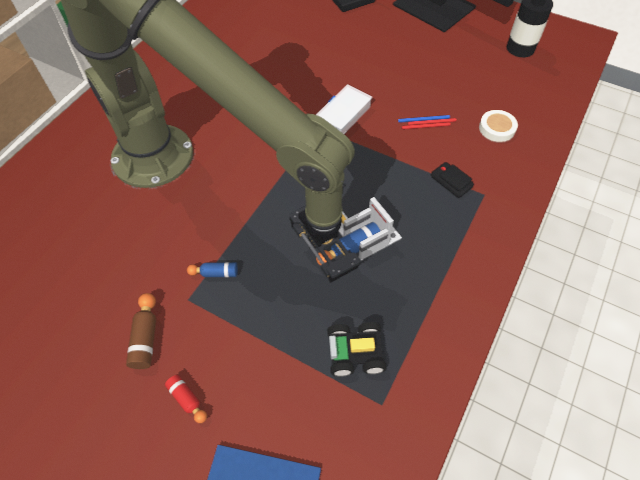

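The bottle lies in the bay with its foot at the wall (px ~380,230), and the gripper straddles the ball near (335,260). Next I'll pinch the ball.

>>> {"fn": "move_arm", "kwargs": {
  "increments": "0 0 0 0 0 0 255;0 0 0 0 0 0 255;0 0 0 0 0 0 255;0 0 0 0 0 0 255;0 0 0 0 0 0 255;0 0 0 0 0 0 255;0 0 0 0 0 0 255;0 0 0 0 0 0 255",
  "grip_force": 18
}}

```text
time: 8.73
position: [0.581, -0.0706, 0.0066]
tool_rot: [2.717, 1.576, -0.0]
ft_force: [0.4, -0.1, -0.5]
grip_width: 0.482
grip_force: 0.0
```

```bash
python3 st.py; python3 -c "
import numpy as np
px,pz=-150,25
for d in range(0,91,6):
    t=np.radians(d);x=-(25*np.sin(t)+150*np.cos(t));z=25*np.cos(t)+150*np.sin(t)
    dx=x-px;print(d,'x %.1f z %.1f  wx %.1f wy %.1f dz %.1f'%(x,z,dx*.497,dx*.868,z-pz));px,pz=x,z"
```

```text
t 8.73 tcp [581.  -70.6   6.6] ty yaw -29.76 tz [-0. -0. -1.] F [ 0.4 -0.1 -0.5] w 41.9 gf 0.0
q [ 0.43  0.42 -0.43  1.82  0.21  0.95 -0.6 ]
0 x -150.0 z 25.0  wx 0.0 wy 0.0 dz 0.0
6 x -151.8 z 40.5  wx -0.9 wy -1.6 dz 15.5
12 x -151.9 z 55.6  wx -0.1 wy -0.1 dz 15.1
18 x -150.4 z 70.1  wx 0.8 wy 1.3 dz 14.5
24 x -147.2 z 83.8  wx 1.6 wy 2.8 dz 13.7
30 x -142.4 z 96.7  wx 2.4 wy 4.2 dz 12.8
36 x -136.0 z 108.4  wx 3.2 wy 5.5 dz 11.7
42 x -128.2 z 118.9  wx 3.9 wy 6.8 dz 10.6
48 x -118.9 z 128.2  wx 4.6 wy 8.0 dz 9.3
54 x -108.4 z 136.0  wx 5.2 wy 9.2 dz 7.8
60 x -96.7 z 142.4  wx 5.8 wy 10.2 dz 6.4
66 x -83.8 z 147.2  wx 6.4 wy 11.1 dz 4.8
72 x -70.1 z 150.4  wx 6.8 wy 11.9 dz 3.2
78 x -55.6 z 151.9  wx 7.2 wy 12.6 dz 1.5
84 x -40.5 z 151.8  wx 7.5 wy 13.1 dz -0.1
90 x -25.0 z 150.0  wx 7.7 wy 13.5 dz -1.8
```

Not closed yet; finish closing.

>>> {"fn": "move_arm", "kwargs": {
  "increments": "0 0 0 0 0 0 255;0 0 0 0 0 0 255;0 0 0 0 0 0 255;0 0 0 0 0 0 255;0 0 0 0 0 0 255;0 0 0 0 0 0 255;0 0 0 0 0 0 255;0 0 0 0 0 0 255",
  "grip_force": 18
}}

```text
time: 9.4
position: [0.5811, -0.0707, 0.0066]
tool_rot: [2.717, 1.576, 0.0]
ft_force: [0.3, -1.4, 0.2]
grip_width: 0.422
grip_force: 18.0
```

```bash
python3 st.py
```

```text
t 9.4 tcp [581.1 -70.7   6.6] ty yaw -29.76 tz [ 0. -0. -1.] F [ 0.3 -1.4  0.2] w 36.7 gf 18.0
q [ 0.43  0.42 -0.43  1.82  0.21  0.95 -0.6 ]
```

>>> {"fn": "move_arm", "kwargs": {
  "increments": "-0.4 -0.8 7.7 0 0 0 255;-0.4 -0.7 7.7 0 0 0 255;0 0 7.5 0 0 0 255;0 0 7.5 0 0 0 255;0.4 0.7 7.3 0 0 0 255;0.4 0.7 7.2 0 0 0 255;0.8 1.4 6.9 0 0 0 255;0.8 1.4 6.8 0 0 0 255"
}}

```text
time: 10.07
position: [0.5828, -0.0677, 0.066]
tool_rot: [2.717, 1.576, 0.0]
ft_force: [0.3, 1.9, -3.6]
grip_width: 0.422
grip_force: 18.0
```

```bash
python3 st.py;python3 meas2.py
```

```text
t 10.07 tcp [582.8 -67.7  66. ] ty yaw -29.76 tz [ 0. -0. -1.] F [ 0.3  1.9 -3.6] w 36.7 gf 18.0
q [ 0.45  0.35 -0.44  1.78  0.17  1.05 -0.58]
scene blue (np.int64(271), [[-78.8, -28.7, 44.5], [-50.3, -3.9, 64.5], [-4.0, 15.9, 80.9]])
  yaw err deg 4.1 pitch -27.4
  orange 2
top blue (np.int64(468), [[-86.6, -21.0, 38.7], [-48.6, 4.7, 63.2], [-1.6, 22.5, 82.2]])
  yaw err deg -8.0 pitch -23.4
  orange 0
tcp rack [-147.1   -0.3   66.7]
```

>>> {"fn": "move_arm", "kwargs": {
  "increments": "1.2 2.1 6.5 0 0 0 255;1.2 2.1 6.3 0 0 0 255;1.6 2.7 5.9 0 0 0 255;1.6 2.8 5.8 0 0 0 255;1.9 3.4 5.4 0 0 0 255;2 3.4 5.2 0 0 0 255;2.3 4 4.7 0 0 0 255;2.3 4 4.6 0 0 0 255"
}}

```text
time: 10.83
position: [0.597, -0.0429, 0.11]
tool_rot: [2.717, 1.577, 0.0]
ft_force: [0.8, 0.8, -4.2]
grip_width: 0.422
grip_force: 18.0
```

```bash
python3 st.py;python3 meas2.py
```

```text
t 10.83 tcp [597.  -42.9 110. ] ty yaw -29.75 tz [ 0. -0. -1.] F [ 0.8  0.8 -4.2] w 36.7 gf 18.0
q [ 0.41  0.33 -0.46  1.71  0.16  1.14 -0.61]
scene blue 2
  orange 0
top blue (np.int64(109), [[-44.0, -16.1, 30.8], [-12.5, 7.6, 44.6], [-0.5, 20.7, 74.9]])
  yaw err deg -23.3 pitch -44.5
  orange 0
tcp rack [-117.8    0.   110.7]
```

>>> {"fn": "move_arm", "kwargs": {
  "increments": "2.6 4.6 3 0 0 0 255;2.6 4.6 3 0 0 0 255;2.9 5.1 3.3 0 0 0 255;2.9 5.1 3.1 0 0 0 255;3.2 5.6 2.5 0 0 0 255;3.2 5.5 2.3 0 0 0 255;0 0 0 0 0 0 255;0 0 0 0 0 0 255"
}}

```text
time: 11.6
position: [0.6158, -0.0116, 0.1284]
tool_rot: [2.715, 1.577, 0.005]
ft_force: [-0.8, -2.7, 5.8]
grip_width: 0.429
grip_force: 18.0
```

```bash
python3 st.py;python3 meas2.py r66
```

```text
t 11.6 tcp [615.8 -11.6 128.4] ty yaw -29.69 tz [ 0.003  0.    -1.   ] F [-0.8 -2.7  5.8] w 37.3 gf 18.0
q [ 0.37  0.35 -0.47  1.65  0.17  1.19 -0.67]
scene blue (np.int64(115), [[-119.9, -78.4, 50.9], [-78.0, -16.6, 97.2], [-28.8, 3.6, 213.1]])
  yaw err deg 13.6 pitch -57.1
  orange (np.int64(15), [[-121.7, -36.8, 146.1], [-102.2, -4.6, 151.7], [-99.4, 4.1, 207.5]])
top blue 0
  orange 0
tcp rack [-82.3  -0.5 128.4]
```

View pics/r66scene.png

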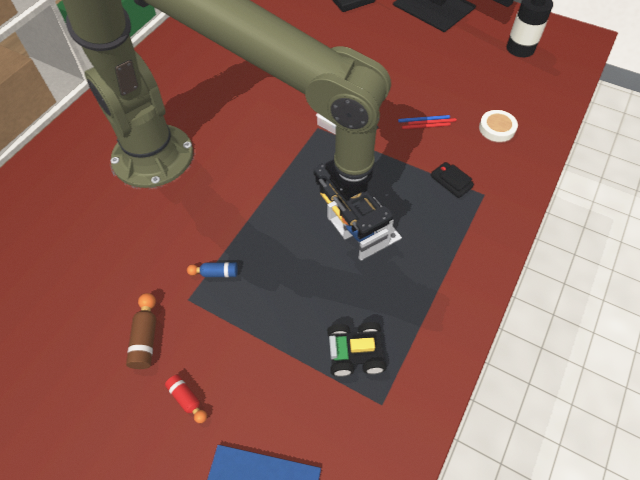

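The bottle is tilted up under the gripper over the bay (px ~365,215), and the upward force shows the foot pressing on the desk. I'll continue the arc.

>>> {"fn": "move_arm", "kwargs": {
  "increments": "3.4 5.9 2 0 0 0 255;3.4 6 1.9 0 0 0 255;3.6 6.3 0.8 0 0 0 255;3.6 6.3 0.7 0 0 0 255;3.7 6.5 0 0 0 0 255;3.7 6.5 -0.2 0 0 0 255;0 0 0 0 0 0 255;0 0 0 0 0 0 255"
}}

```text
time: 12.37
position: [0.6372, 0.0277, 0.1332]
tool_rot: [-2.715, -1.58, -0.007]
ft_force: [0.9, 0.3, 6.7]
grip_width: 0.417
grip_force: 18.0
```

```bash
python3 st.py;python3 meas2.py
```

```text
t 12.37 tcp [637.2  27.7 133.2] ty yaw -29.6 tz [ 0.004  0.003 -1.   ] F [0.9 0.3 6.7] w 36.3 gf 18.0
q [ 0.3   0.39 -0.49  1.58  0.19  1.21 -0.74]
scene blue (np.int64(395), [[-60.6, -25.3, 40.1], [-49.8, -13.8, 98.7], [-19.7, 10.6, 138.5]])
  yaw err deg -18.5 pitch -32.7
  orange (np.int64(36), [[-76.7, -35.7, 148.1], [-56.4, -3.1, 157.5], [-51.5, 9.7, 211.7]])
top blue 0
  orange 0
tcp rack [-38.3   0.2 133.3]
```

>>> {"fn": "move_arm", "kwargs": {
  "increments": "2 3.4 -0.2 0 0 0 255;2 3.4 -0.4 0 0 0 255;1.5 2.6 -0.4 0 0 0 255;1 1.7 -0.3 0 0 0 255;0.5 0.9 -0.2 0 0 0 255;0.5 0.9 0 0 0 0 255;0 0 0 0 0 0 255;0 0 0 0 0 0 255"
}}

```text
time: 13.13
position: [0.6445, 0.0391, 0.132]
tool_rot: [2.716, 1.578, 0.006]
ft_force: [1.1, -0.7, 5.7]
grip_width: 0.424
grip_force: 18.0
```

```bash
python3 st.py;python3 meas2.py up
```

```text
t 13.13 tcp [644.5  39.1 132. ] ty yaw -29.7 tz [ 0.004  0.002 -1.   ] F [ 1.1 -0.7  5.7] w 36.9 gf 18.0
q [ 0.28  0.41 -0.49  1.56  0.2   1.22 -0.76]
scene blue (np.int64(445), [[-51.8, -23.8, 42.4], [-41.5, -13.0, 98.0], [-12.4, 12.6, 125.1]])
  yaw err deg -28.0 pitch 24.5
  orange (np.int64(42), [[-63.3, -37.6, 146.4], [-42.7, -4.9, 156.4], [-37.8, 9.3, 212.3]])
top blue 0
  orange 0
tcp rack [-24.   -0.3 132. ]
```

```bash
python3 -c "
import cv2
a=cv2.imread('pics/upscene.png')[150:280,290:440];b=cv2.imread('pics/uptop.png')[140:270,210:360]
cv2.imwrite('pics/upcrop.png',cv2.resize(cv2.hconcat([a,b]),None,fx=2.6,fy=2.6))"
```

```text
(no output)
```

View pics/upcrop.png

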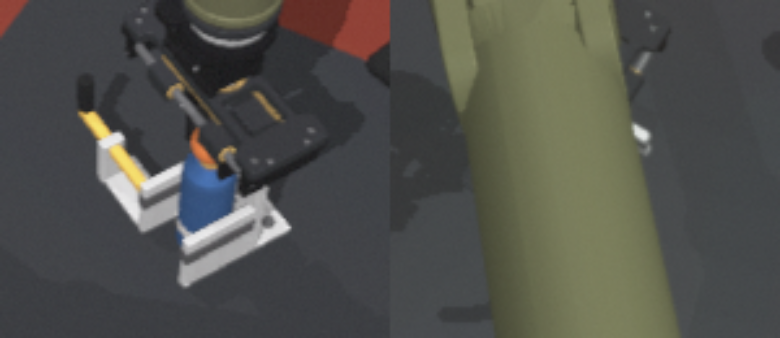

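The bottle stands upright against the wall (scene crop ~205,190). I'll give it a small seating push, ease the down force, then release.

>>> {"fn": "move_arm", "kwargs": {
  "increments": "0.5 0.9 0 0 0 0 255;0.5 0.9 0 0 0 0 255;0 0 0 0 0 0 255;0 0 0.4 0 0 0 255;0 0 0 0 0 0 200;0 0 0 0 0 0 60;0 0 0 0 0 0 0;0 0 0 0 0 0 0"
}}

```text
time: 13.9
position: [0.6436, 0.0404, 0.1301]
tool_rot: [-2.715, -1.577, 0.001]
ft_force: [-0.8, -0.1, 1.0]
grip_width: 0.571
grip_force: 0.0
```

>>> {"fn": "move_arm", "kwargs": {
  "increments": "0 0 0 0 0 0 0;0 0 0 0 0 0 0;0 0 0 0 0 0 0;0 0 0 0 0 0 0;0 0 10 0 0 0 0;0 0 20 0 0 0 0;0 0 20 0 0 0 0;0 0 20 0 0 0 0"
}}

```text
time: 14.57
position: [0.644, 0.0394, 0.2024]
tool_rot: [-2.717, -1.577, -0.0]
ft_force: [1.0, 0.2, 0.3]
grip_width: 0.993
grip_force: 0.0
```

```bash
python3 st.py;python3 meas2.py rel
```

```text
t 14.57 tcp [644.   39.4 202.4] ty yaw -29.75 tz [ 0.  0. -1.] F [1.  0.2 0.3] w 86.4 gf 0.0
q [ 0.28  0.36 -0.5   1.48  0.17  1.35 -0.74]
scene blue (np.int64(484), [[-51.5, -23.8, 43.8], [-39.7, -12.9, 101.5], [-9.4, 12.0, 125.8]])
  yaw err deg -21.3 pitch 33.2
  orange (np.int64(186), [[-45.0, -17.5, 146.2], [-30.6, -5.8, 162.4], [-13.2, 10.8, 172.1]])
top blue 0
  orange 0
tcp rack [-22.3  -1.5 205.9]
```

>>> {"fn": "move_arm", "kwargs": {
  "increments": "-9 2.5 0 0 0 5.6 0;-9 2.5 0 0 0 5.6 0;-9 2.5 0 0 0 5.6 0;-9 2.5 0 0 0 5.6 0;-9 2.5 0 0 0 5.6 0;-9 2.5 0 0 0 5.6 0;-9 2.5 0 0 0 5.6 0;-9 2.5 0 0 0 5.6 0"
}}

```text
time: 15.33
position: [0.5713, 0.0594, 0.2006]
tool_rot: [-1.905, -2.498, 0.001]
ft_force: [0.3, 0.3, 0.2]
grip_width: 1.001
grip_force: 0.0
```

>>> {"fn": "move_arm", "kwargs": {
  "increments": "-10 2.5 0 0 0 5.6 0;-10 2.5 0 0 0 5.6 0;-10 2.5 0 0 0 5.6 0;-10 2.5 0 0 0 5.6 0;-10 2.5 0 0 0 5.7 0;-10 2.5 0 0 0 5.7 0;-10 3 0 0 0 5.7 0;-7 3 0 0 0 5.7 0"
}}

```text
time: 16.0
position: [0.494, 0.0804, 0.2006]
tool_rot: [-0.799, -3.038, 0.001]
ft_force: [-0.8, -0.1, -0.3]
grip_width: 0.999
grip_force: 0.0
```

```bash
python3 st.py;python3 meas2.py a; python3 meas.py | grep -E "handle|gate"
```

```text
t 16.0 tcp [494.   80.4 200.6] ty yaw 60.53 tz [-0.001 -0.    -1.   ] F [-0.8 -0.1 -0.3] w 86.9 gf 0.0
q [ 0.49  0.05 -0.72  1.82  0.04  1.28  0.82]
scene blue (np.int64(482), [[-51.7, -24.3, 41.2], [-40.1, -12.7, 101.1], [-10.6, 11.4, 125.6]])
  yaw err deg -22.1 pitch 34.6
  orange (np.int64(185), [[-44.8, -17.5, 147.0], [-31.1, -5.8, 162.2], [-13.7, 9.8, 171.5]])
top blue (np.int64(184), [[-47.2, -18.9, 50.1], [-39.9, 8.6, 112.6], [-12.7, 21.8, 121.4]])
  yaw err deg 31.9 pitch 44.0
  orange (np.int64(185), [[-40.2, -15.1, 155.1], [-26.2, -0.7, 164.9], [-10.0, 13.0, 170.1]])
tcp rack [-62.5 151.1 200.9]meas.py:13: RuntimeWarning: Mean of empty slice.
  print(n,'blue',bl.sum(),'orange',org.sum(),np.round(X[org].mean(0),4),'ztop',np.percentile(X[bl,2],98))
  ret = um.true_divide(
Traceback (most recent call last):
  File "meas.py", line 13, in <module>
    print(n,'blue',bl.sum(),'orange',org.sum(),np.round(X[org].mean(0),4),'ztop',np.percentile(X[bl,2],98))
                                                                                 ~~~~~~~~~~~~~^^^^^^^^^^^^
IndexError: index -1 is out of bounds for axis 0 with size 0
```

View pics/ascene.png

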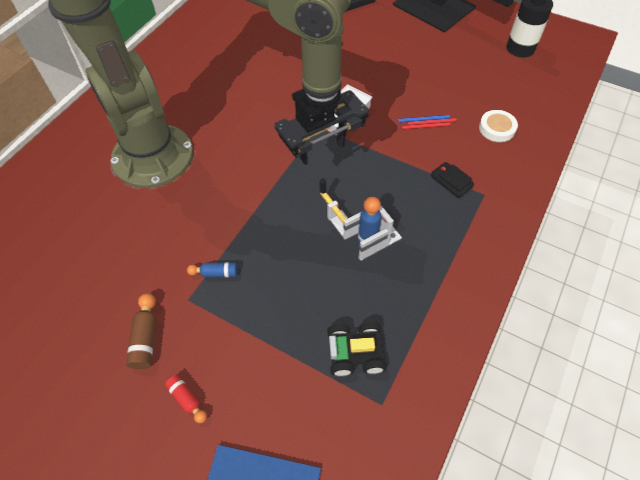

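The bottle stands free in the rack with its ball at (372,205), and the handle is still at (323,186). Next I'll lower onto the handle and pinch.

>>> {"fn": "move_arm", "kwargs": {
  "increments": "1 -0.4 -20 0 0 0 0;0 0 -28 0 0 0 0;0 0 -30 0 0 0 0;0 0 -28 0 0 0 0;0 0 -17 0 0 0 0;0 0 -8 0 0 0 0;0 0 0 0 0 0 255;0 0 0 0 0 0 255",
  "grip_force": 20
}}

```text
time: 16.82
position: [0.4967, 0.08, 0.0703]
tool_rot: [0.809, 3.036, 0.001]
ft_force: [-0.7, -0.2, 0.6]
grip_width: 0.924
grip_force: 0.0
```

>>> {"fn": "move_arm", "kwargs": {
  "increments": "0 0 0 0 0 0 255;0 0 0 0 0 0 255;0 0 0 0 0 0 255;0 0 0 0 0 0 255;0 0 0 0 0 0 255;0 0 0 0 0 0 255;0 0 0 0 0 0 255;0 0 0 0 0 0 255"
}}

```text
time: 17.48
position: [0.4961, 0.0799, 0.0699]
tool_rot: [0.807, 3.036, 0.0]
ft_force: [-0.2, -0.1, 0.2]
grip_width: 0.323
grip_force: 0.0
```

```bash
python3 st.py;python3 meas2.py |tail -1
```

```text
t 17.48 tcp [496.1  79.9  69.9] ty yaw 60.24 tz [ 0.  0. -1.] F [-0.2 -0.1  0.2] w 28.1 gf 0.0
q [ 0.45  0.21 -0.71  1.97  0.16  1.02  0.71]
tcp rack [-62.3 148.9  69.9]
```

>>> {"fn": "move_arm", "kwargs": {
  "increments": "0 0 0 0 0 0 255;0 0 0 0 0 0 255;0 0 0 0 0 0 255;0 0 0 0 0 0 255;0 0 0 0 0 0 255;0 0 0 0 0 0 255;0 0 0 0 0 0 255;0 0 0 0 0 0 255"
}}

```text
time: 18.25
position: [0.4958, 0.0795, 0.0698]
tool_rot: [-0.807, -3.036, 0.001]
ft_force: [-1.9, -2.6, 1.7]
grip_width: 0.171
grip_force: 20.0
```

```bash
python3 st.py
```

```text
t 18.25 tcp [495.8  79.5  69.8] ty yaw 60.23 tz [-0.001 -0.    -1.   ] F [-1.9 -2.6  1.7] w 14.9 gf 20.0
q [ 0.45  0.21 -0.71  1.97  0.16  1.02  0.71]
```

>>> {"fn": "move_arm", "kwargs": {
  "increments": "4.3 -2.5 0 0 0 0 255;8.7 -5 0 0 0 0 255;8.7 -5 0 0 0 0 255;8.7 -5 0 0 0 0 255;8.7 -5 0 0 0 0 255;8.7 -5 0 0 0 0 255;8.7 -5 0 0 0 0 255;5.2 -3 0 0 0 0 255"
}}

```text
time: 18.92
position: [0.5593, 0.0434, 0.0698]
tool_rot: [0.808, 3.035, 0.001]
ft_force: [-2.8, -2.0, 2.7]
grip_width: 0.175
grip_force: 20.0
```

```bash
python3 st.py; python3 meas2.py g1
```

```text
t 18.92 tcp [559.3  43.4  69.8] ty yaw 60.17 tz [ 0.001  0.    -1.   ] F [-2.8 -2.   2.7] w 15.2 gf 20.0
q [ 0.45  0.33 -0.66  1.83  0.23  1.06  0.75]
scene blue (np.int64(473), [[-51.5, -24.1, 49.9], [-39.8, -13.2, 102.7], [-9.4, 10.6, 124.6]])
  yaw err deg -21.7 pitch 27.5
  orange (np.int64(185), [[-44.6, -17.7, 147.2], [-31.4, -5.8, 161.9], [-13.3, 10.7, 170.5]])
top blue (np.int64(43), [[-54.4, -23.2, 50.5], [-42.9, -10.2, 111.5], [-31.6, 5.2, 175.0]])
  yaw err deg -46.8 pitch -78.3
  orange 2
tcp rack [-62.6  75.6  69.8]
```

>>> {"fn": "move_arm", "kwargs": {
  "increments": "1.7 -1 0 0 0 0 255;1.7 -1 0 0 0 0 255;1.7 -1 0 0 0 0 255;1.3 -0.75 0 0 0 0 255;0.9 -0.5 0 0 0 0 255;0.9 -0.5 0 0 0 0 255;0.9 -0.5 0 0 0 0 255;0 0 0 0 0 0 255"
}}

```text
time: 19.68
position: [0.567, 0.039, 0.0698]
tool_rot: [0.807, 3.036, 0.0]
ft_force: [-3.4, -3.4, 1.9]
grip_width: 0.175
grip_force: 20.0
```

```bash
python3 st.py; python3 meas2.py|tail -1
```

```text
t 19.68 tcp [567.   39.   69.8] ty yaw 60.24 tz [ 0. -0. -1.] F [-3.4 -3.4  1.9] w 15.2 gf 20.0
q [ 0.45  0.35 -0.66  1.81  0.24  1.06  0.75]
tcp rack [-62.5  67.   69.9]
```

>>> {"fn": "move_arm", "kwargs": {
  "increments": "0.9 -0.5 0 0 0 0 255;0.9 -0.5 0 0 0 0 255;0.9 -0.5 0 0 0 0 255;0.9 -0.5 0 0 0 0 255;0.9 -0.5 0 0 0 0 255;0 0 0 0 0 0 255;0 0 0 0 0 0 255;0 0 0 0 0 0 255"
}}

```text
time: 20.45
position: [0.5674, 0.0388, 0.0697]
tool_rot: [-0.802, -3.029, 0.002]
ft_force: [-13.4, 0.6, 10.4]
grip_width: 0.176
grip_force: 20.0
```

```bash
python3 st.py; python3 meas2.py|tail -1
```

```text
t 20.45 tcp [567.4  38.8  69.7] ty yaw 60.33 tz [-0.008  0.001 -1.   ] F [-13.4   0.6  10.4] w 15.3 gf 20.0
q [ 0.45  0.35 -0.66  1.8   0.24  1.07  0.75]
tcp rack [-62.6  66.5  69.7]
```

The gate is at its end stop (about 12 N). I'll relieve the push, open, and rise straight up.

>>> {"fn": "move_arm", "kwargs": {
  "increments": "-1.7 1 0 0 0 0 255;-1.4 0.8 0 0 0 0 255;0 0 0 0 0 0 255;0 0 0 0 0 0 120;0 0 0 0 0 0 100;0 0 0 0 0 0 100;0 0 0 0 0 0 100;0 0 0 0 0 0 100"
}}

```text
time: 21.22
position: [0.5688, 0.0389, 0.07]
tool_rot: [0.806, 3.035, 0.002]
ft_force: [0.4, -0.9, 0.6]
grip_width: 0.471
grip_force: 0.0
```

>>> {"fn": "move_arm", "kwargs": {
  "increments": "0 0 0 0 0 0 100;0 0 10 0 0 0 100;0 0 20 0 0 0 100;0 0 30 0 0 0 100;0 0 30 0 0 0 100;0 0 30 0 0 0 100;0 0 30 0 0 0 100;0 0 0 0 0 0 100"
}}

```text
time: 21.88
position: [0.5718, 0.0394, 0.2274]
tool_rot: [0.803, 3.026, 0.005]
ft_force: [-0.0, 0.3, 0.3]
grip_width: 0.609
grip_force: 0.0
```

>>> {"fn": "move_arm", "kwargs": {
  "increments": "-25 20 5 0 0 0 100;-30 25 5 0 0 0 100;-30 25 0 0 0 0 100;-20 25 0 0 0 0 100;0 10 0 0 0 0 100;0 0 0 0 0 0 100;0 0 0 0 0 0 100;0 0 0 0 0 0 100"
}}

```text
time: 22.55
position: [0.4639, 0.1421, 0.23]
tool_rot: [0.809, 3.035, -0.0]
ft_force: [0.8, 0.2, -0.3]
grip_width: 0.608
grip_force: 0.0
```

```bash
python3 st.py; python3 meas2.py end
python3 - <<'E'
from h import *
import cv2
O=np.array([656.2,60.0]); t=np.radians(60.2); ex=np.array([np.cos(t),np.sin(t)]); ey=np.array([-ex[1],ex[0]])
for n in('scene','top'):
    p=shot(n);X=cloud(p).reshape(-1,3)*1000;C=p['frame'].astype(int).reshape(-1,3)
    r=np.c_[(X[:,:2]-O)@ex,(X[:,:2]-O)@ey,X[:,2]]
    k=(C.max(1)<70)&(r[:,2]>92)&(r[:,2]<108)&(abs(r[:,1]-68)<30)&(abs(r[:,0]+62)<25)
    y=(C[:,0]>150)&(C[:,1]>110)&(C[:,2]<90)&(r[:,2]>40)&(r[:,2]<65)&(abs(r[:,0]+62)<20)
    print(n,'handle',k.sum(),r[k].mean(0).round(1),'bar y',np.percentile(r[y,1],[1,99]).round(1))
a=cv2.imread('pics/endscene.png')[150:280,290:440];b=cv2.imread('pics/endtop.png')[140:270,210:360]
cv2.imwrite('pics/endcrop.png',cv2.resize(cv2.hconcat([a,b]),None,fx=2.6,fy=2.6))
E
```

```text
t 22.55 tcp [463.9 142.1 230. ] ty yaw 60.15 tz [ 0. -0. -1.] F [ 0.8  0.2 -0.3] w 52.9 gf 0.0
q [ 0.45 -0.01 -0.78  1.81 -0.01  1.34  0.71]
scene blue (np.int64(469), [[-51.3, -24.3, 48.9], [-39.7, -12.8, 103.3], [-9.9, 10.3, 124.7]])
  yaw err deg -21.9 pitch 26.9
  orange (np.int64(168), [[-44.7, -17.4, 146.3], [-31.4, -5.3, 161.4], [-14.0, 10.7, 171.7]])
top blue (np.int64(184), [[-47.3, -19.3, 52.6], [-39.8, 9.1, 112.7], [-12.2, 22.0, 120.5]])
  yaw err deg 32.2 pitch 41.9
  orange (np.int64(179), [[-40.2, -15.0, 154.3], [-25.9, -0.3, 164.5], [-10.6, 12.8, 170.5]])
tcp rack [-24.4 207.6 229.7]
scene handle 37 [-64.6  67.  100.8] bar y [-23.8  65.1]
top handle 23 [-61.8  67.8 100.6] bar y [-29.   57.8]
```

View pics/endcrop.png

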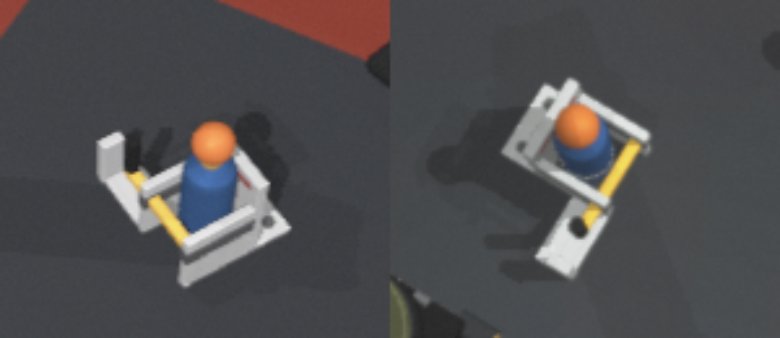

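The crop shows the bottle upright at the wall (ball at crop 213,143 and 577,125), the yellow bar fully across the mouth, and the gripper clear. The handle measures y ≈ 67.4 (68 is closed).

```bash
python3 -c "
from bench import ctrl; print(ctrl.close_job())"
```

```text
the job is handed in; nothing more can be done
None
```

The job is handed in at about 23 s of the 64 s limit: the blue bottle was butted at the wall and raised foot-down to stand upright, the yellow gate is fully closed, the gripper is clear, and I moved nothing else; one force reading midway through the raise (about −4 N) leaves open a brief slight lift of the foot, which I corrected.

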